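Unload the dry-block heater

ROBOT

A 7-joint arm with a two-finger parallel gripper is mounted at the origin on a cart in front of the work surface, level with it; the furniture and walls round the work are solid. World frame = base frame: x ahead of the robot, y to its left, z up, the work surface at z = 0. Lengths are in m, angles in rad, forces in N, time in s.
With the tool pointing down it reaches from about 0.4 to 0.85 m from the base axis. Payload 10.4 kg.
Tool frame: the origin (TCP) lies midway between the tips of the shut fingers; the grasp point (between the pads) lies 19 mm behind it (r.grasp_offset is the distance from the TCP to the grasp point, in m); x points along the fingers, y is the direction in which the jaws open and shut, and the axes are right-handed (so a half turn about x gives the same grasp; the last joint's range is limited). The gripper opens to 87 mm and grips with 3 to 60 N. Pads are 19 mm wide; open, the fingers measure 117 mm over their backs; the gripper's body (75 mm by 190 mm) begins 51 mm behind the grasp point.
Start: joints at [1.262, 0.332, -0.065, 1.46, 0.022, 1.35, -0.088], TCP at [0.176, -0.6, 0.223] pointing down, gripper open.
Joint ranges: [-2.6, 2.6], [-0.5, 2.12], [-1.47, 1.34], [0.16, 2.42], [-1.27, 4.41], [0.06, 2.06], [-2.6, 2.6]. Speed limits (rad/s): [2.22, 2.22, 2.79, 2.79, 3.14, 3.14, 3.14].

INTERFACE

Orientations are given as a unit quaternion [x, y, z, w].
In Python, from bench import r, vision, close_job gives the robot as it stands. The module is installed in compiled form; this text tells all that it offers.
- The arm moves only by the shell command python3 -m pendant 'ROWS' [OPENING] [FORCE]. ROWS is text: rows parted by semicolons, each of 6 numbers parted by spaces: the shift along the tool's x, y, z in units of 0.25 m (1.0 is 0.25 m), then the turn, a rotation vector about the tool's x, y, z in units of 1.5 rad (1.0 is 1.5 rad). A call has 1 to 8 rows; each row is the pose to reach, as a shift and turn from the pose commanded when the call began, along the tool's axes at that moment; what a row does not reach only later rows make up. A row lasts 1/10 s, in which the tool goes at most 50 mm and 8.59 degrees, less where a joint would pass 70% of its speed; a pose out of reach is approached as far as the arm can. A call with a number of a shift or a turn outside -1 to 1 is refused whole. A call with a gripper value outside its range is refused whole. OPENING is the gripper command: -1 is shut, 1 is fully open, values between are in proportion, set as the call begins (- or left out, the last holds). The fingers move at their own pace and stop on an object; FORCE is the grip in N (left out, the last holds). Time passes only in rows, so rows that repeat a pose let the fingers close. It gives the time, the measured TCP pose, the force and the opening at its end, in the units of the state.
- r.read_state(): the state, without advancing time (a new reading comes with each control period).
- vision.camera(name): name is "side" or "top"; returns (picture, depth): 400x640x3 uint8, blue, green, red; 400x640 float32, m along the optical axis (not along the pixel's ray), 0 where there is no reading.
- vision.get_calibration(name): a dict with "camera_matrix" (3x3 intrinsics, pixels), "rvec" (rotation vector, rad) and "tvec" (3), from world to camera coordinates, as OpenCV has them. Camera axes: x right, y down, z forward; pixel columns grow to the right and rows downward; lengths in m; the calibration is good to about 2 mm. A picture is of the moment at which its call begins. get_calibration takes no time and is no camera call.
- close_job(): hands the job in, once; it reports no verdict.
The state is a dict: "time": time; "joint_positions": joint angles; "joint_vel": joint speeds; "joint_torque": joint torques, N m; "ee_pos": TCP position; "eef_rot": TCP orientation; "ft_force": force on the tool from outside, world axes, zero at the start; "torque": the same for the moment, N m; "width": finger opening in m.
Only numpy, scipy, OpenCV 4.12 (cv2) and the standard library are available. Lean on these libraries where they do the work, as an engineer would, in place of code of your own. Each camera call takes 0.05 s, during which the arm holds its last target. There are 200 camera calls.

TASK

The samples are done: turn the heater's knob to off, then screw each bottle's loosened cap fully tight while the bottle still sits in its pocket, lift the bottle straight out by its cap, and stand it upright in the cooling tray, a finger's width of air between the bottles, set down gently. When every bottle is cooling, press the timer's wide blue key to start the cooling time. Leave the other things on the bench where they are.

Things in the scene. Friction and masses are not known exactly. Their poses are not given: they have to be found in the camera images.
- heater: white fixed dry-block heater, 216 (x) x 226 (y) x 79 mm. Origin: centre of its underside on the bench; x to its back, z up. An aluminium block in it (top at z = 82 mm) has six square pockets, 38 mm wide, 50 mm deep, at x = -5 and 61, y = -66, 0 and 66 mm. The lower control deck in front (top at z = 62, x = -108 to -36 mm) bears a display and the knob
- heater_knob_grip (a point): black knob on the heater's deck, right of the display: upright bar 36 mm long, 12 thick, 34 high over a round skirt (38 mm across, 8 high). Point on its vertical turning axis, 10 mm below the bar's top, 32 mm above the deck; its x runs along the bar and turns with it. A white line marks the pointing end (-x)
- heater_knob (a joint): turn of the heater knob, rad: 0 = off, an end stop (pointing end straight to the heater's front, at the red tick); grows as it is turned clockwise seen from above, up to 1.5. So turn it anticlockwise to switch off. Friction 0.04 N m; stays where left
- tray: fixed shallow stainless tray on the bench, 170 mm (its x) by 240 mm (its y), floor 3 mm thick, rim 14 mm high and 5 mm thick, pattern of dark drain holes. Origin: centre of its underside; z up
- timer_key_top (a point): middle of the top of the wide blue key (12 x 40 mm, long along y) of the small loose white timer (55 x 66 x 20 mm, 90 g) that lies flat on the bench. Key top 20 mm above the bench, z up; the key lies 13 mm from the timer's middle, towards its -x. It goes down 1.2 mm and springs back; 6 N from above presses it fully
- timer_key (a joint): travel of the timer key, m: 0 released, 0.0012 fully pressed
- bottle1_grip (a point): square amber bottle 1 (36 x 36 mm, square part 50 high, 86 with cap, 170 g), round ribbed blue screw cap 31 mm across, 24 high. Point: middle of the cap on the bottle's axis (z), 74 mm above its base; turns with the glass. Starts in the pocket at heater x = -5, y = -66 mm, glass sunk, cap 12 to 36 mm above the block; 1 mm play a side. Absent in some starts
- bottle1_cap (a joint): how far the cap of bottle 1 is unscrewed, rad: 0 = tight at its stop (white marks on cap and shoulder in line, at the bottle's -x), at most 1.4 (captive). Clockwise from above tightens. Friction 0.06 N m; stays where left. The square pocket keeps the bottle from turning, with 0.06 rad of play
- bottle2_grip (a point): square amber bottle 2 (36 x 36 mm, square part 50 high, 86 with cap, 170 g), round ribbed blue screw cap 31 mm across, 24 high. Point: middle of the cap on the bottle's axis (z), 74 mm above its base; turns with the glass. Starts in the pocket at heater x = -5, y = 0 mm, glass sunk, cap 12 to 36 mm above the block; 1 mm play a side. Absent in some starts
- bottle2_cap (a joint): how far the cap of bottle 2 is unscrewed, rad: 0 = tight at its stop (white marks on cap and shoulder in line, at the bottle's -x), at most 1.4 (captive). Clockwise from above tightens. Friction 0.06 N m; stays where left. The square pocket keeps the bottle from turning, with 0.06 rad of play
- bottle3_grip (a point): square amber bottle 3 (36 x 36 mm, square part 50 high, 86 with cap, 170 g), round ribbed blue screw cap 31 mm across, 24 high. Point: middle of the cap on the bottle's axis (z), 74 mm above its base; turns with the glass. Starts in the pocket at heater x = -5, y = 66 mm, glass sunk, cap 12 to 36 mm above the block; 1 mm play a side. Absent in some starts
- bottle3_cap (a joint): how far the cap of bottle 3 is unscrewed, rad: 0 = tight at its stop (white marks on cap and shoulder in line, at the bottle's -x), at most 1.4 (captive). Clockwise from above tightens. Friction 0.06 N m; stays where left. The square pocket keeps the bottle from turning, with 0.06 rad of play
- bottle4_grip (a point): square amber bottle 4 (36 x 36 mm, square part 50 high, 86 with cap, 170 g), round ribbed blue screw cap 31 mm across, 24 high. Point: middle of the cap on the bottle's axis (z), 74 mm above its base; turns with the glass. Starts in the pocket at heater x = 61, y = -66 mm, glass sunk, cap 12 to 36 mm above the block; 1 mm play a side. Absent in some starts
- bottle4_cap (a joint): how far the cap of bottle 4 is unscrewed, rad: 0 = tight at its stop (white marks on cap and shoulder in line, at the bottle's -x), at most 1.4 (captive). Clockwise from above tightens. Friction 0.06 N m; stays where left. The square pocket keeps the bottle from turning, with 0.06 rad of play
- bottle5_grip (a point): square amber bottle 5 (36 x 36 mm, square part 50 high, 86 with cap, 170 g), round ribbed blue screw cap 31 mm across, 24 high. Point: middle of the cap on the bottle's axis (z), 74 mm above its base; turns with the glass. Starts in the pocket at heater x = 61, y = 0 mm, glass sunk, cap 12 to 36 mm above the block; 1 mm play a side. Absent in some starts
- bottle5_cap (a joint): how far the cap of bottle 5 is unscrewed, rad: 0 = tight at its stop (white marks on cap and shoulder in line, at the bottle's -x), at most 1.4 (captive). Clockwise from above tightens. Friction 0.06 N m; stays where left. The square pocket keeps the bottle from turning, with 0.06 rad of play
- bottle6_grip (a point): square amber bottle 6 (36 x 36 mm, square part 50 high, 86 with cap, 170 g), round ribbed blue screw cap 31 mm across, 24 high. Point: middle of the cap on the bottle's axis (z), 74 mm above its base; turns with the glass. Starts in the pocket at heater x = 61, y = 66 mm, glass sunk, cap 12 to 36 mm above the block; 1 mm play a side. Absent in some starts
- bottle6_cap (a joint): how far the cap of bottle 6 is unscrewed, rad: 0 = tight at its stop (white marks on cap and shoulder in line, at the bottle's -x), at most 1.4 (captive). Clockwise from above tightens. Friction 0.06 N m; stays where left. The square pocket keeps the bottle from turning, with 0.06 rad of play
- petri_dish: glass petri dish with lid, 64 mm across, 17 mm high; a bystander; origin at the centre of its underside
- weigh_bottle: small glass weighing bottle with lid, 37 mm across, 71 mm high; a bystander; origin at the centre of its underside
- flask_small: small stoppered glass flask, 54 mm across, 103 mm high; a bystander; origin at the centre of its underside
- tweezers: steel tweezers, 120 mm long (y), lying flat; a bystander; origin at the centre of its underside
Mind the look-alikes: they are no part of the job. What is shaped like the part that bears bottle2_grip but black or green is not meant.

How it is judged:
By the outcome, as a careful person would: the job done as asked, in the order asked, and still so for the second after the job is handed in, with the robot touching nothing.
Of bottle1, bottle2, bottle3, bottle4, bottle5, bottle6 only 3 to 4 are there at a start; the rules pass over those that are not, and their reading is None.
At some moment in a run one of timer may be knocked a few centimetres aside while the robot is not near it.
It also fails if it takes over 208 s, if anything falls off the work surface, if the arm or the gripper's body presses on something with over 40 N, if the wrist force passes 120 N, or if a joint passes its speed limit or range.

## Working session

There is one attempt and no reset: what is moved stays moved. The work goes in short steps, Python scripts to look and compute and a shell command to move; the robot and the scene stay as the last step left them, time stands still between calls to the robot, and variables do not carry over. Pictures are saved under pics/ and viewed, about 12 in all and at most 16, crops included, and the job is handed in when it is done.

```bash
mkdir -p pics; python3 - <<'E'
from bench import r, vision
import cv2,numpy as np
s=r.read_state(); print({k:np.round(v,3).tolist() for k,v in s.items()}, r.grasp_offset)
for n in ("side","top"):
    im,d=vision.camera(n); cv2.imwrite(f"pics/{n}0.png",im); np.save(f"pics/{n}0.npy",d)
    c=vision.get_calibration(n); R=cv2.Rodrigues(np.array(c["rvec"],float))[0]
    print(n,np.round(c["camera_matrix"],1).tolist(),"pos",np.round(-R.T@np.array(c["tvec"]).ravel(),3),np.round(R,2).tolist())
E
```

```text
{'time': 0.0, 'joint_positions': [1.262, 0.333, -0.065, 1.461, 0.022, 1.35, -0.088], 'joint_vel': [0.002, 0.001, 0.001, 0.0, -0.001, 0.001, 0.0], 'joint_torque': [0.0, -62.325, 0.025, -38.991, -0.061, 0.039, 0.0], 'ee_pos': [0.176, -0.599, 0.222], 'eef_rot': [-0.7, -0.101, 0.7, -0.1], 'ft_force': [0.157, -0.018, 0.12], 'torque': [0.015, -0.003, -0.019], 'width': 0.087} 0.0187
side [[457.4, 0.0, 315.4], [0.0, 457.4, 204.7], [0.0, 0.0, 1.0]] pos [-0.013 -0.883  1.056] [[0.87, -0.49, -0.0], [-0.3, -0.54, -0.78], [0.38, 0.68, -0.62]]
top [[375.2, 0.0, 324.4], [0.0, 375.2, 201.4], [0.0, 0.0, 1.0]] pos [0.344 0.16  1.343] [[-0.01, -1.0, -0.03], [-0.99, 0.02, -0.16], [0.16, 0.03, -0.99]]
```

View pics/side0.png

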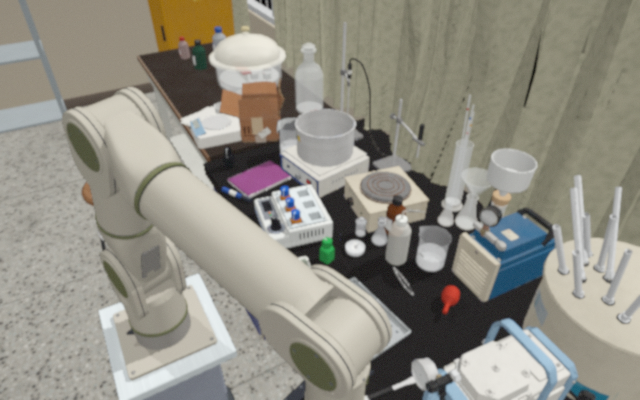

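View pics/top0.png

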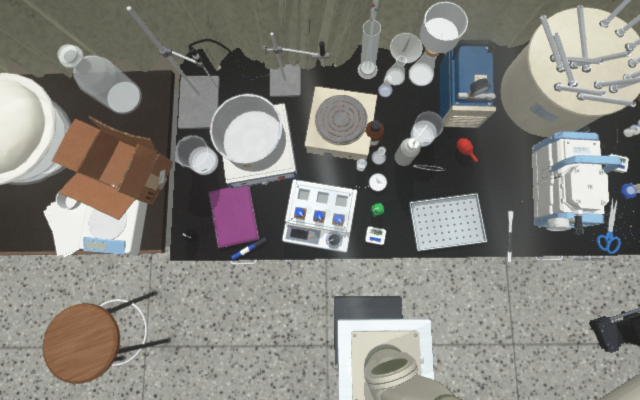

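```bash
cat > h.py <<'E'
import cv2,numpy as np
from bench import r,vision
from scipy.spatial.transform import Rotation as Ro
def cal(n):
    c=vision.get_calibration(n); return np.array(c["camera_matrix"],float),cv2.Rodrigues(np.array(c["rvec"],float))[0],np.array(c["tvec"],float).ravel()
def ray(n,uv,z):
    "pixels -> world points on plane z"
    K,R,t=cal(n); uv=np.atleast_2d(uv).astype(float)
    d=(np.linalg.inv(K)@np.c_[uv,np.ones(len(uv))].T).T@R; o=-R.T@t
    return o+d*((z-o[2])/d[:,2])[:,None]
def proj(n,P):
    K,R,t=cal(n); return cv2.projectPoints(np.atleast_2d(P).astype(float),R,t,K,None)[0][:,0]
def blobs(n,im,lo,hi,z,amin=5,amax=5000):
    m=cv2.inRange(cv2.cvtColor(im,cv2.COLOR_BGR2HSV),lo,hi); k,_,st,c=cv2.connectedComponentsWithStats(m)
    for i in range(1,k):
        if amin<=st[i,4]<=amax: print(n,np.round(c[i],1),st[i,2:5],np.round(ray(n,c[i],z)[0],4))
def state():
    s=r.read_state(); M=Ro.from_quat(s["eef_rot"]).as_matrix()
    print("t",round(s["time"],2),"pos",np.round(s["ee_pos"],4),"x",np.round(M[:,0],3),"y",np.round(M[:,1],3),"yawY",round(np.degrees(np.arctan2(M[1,1],M[0,1])),1),"F",np.round(s["ft_force"],1),"T",np.round(s["torque"],2),"w",round(s["width"],4),"q7",round(s["joint_positions"][6],2))
    return s,M
def to(P):
    s,M=state(); print("shift units",np.round(M.T@(np.array(P)-s["ee_pos"])/0.25,3))
E
python3 - <<'E'
from h import *
im=cv2.imread("pics/top0.png"); sd=cv2.imread("pics/side0.png")
print("blue top z=.118"); blobs("top",im[:, :],(105,120,60),(128,255,255),.118,4,400)
a=cv2.resize(im[170:255,275:495],None,fx=3.6,fy=3.6,interpolation=cv2.INTER_CUBIC)
b=cv2.resize(sd[170:270,240:440],None,fx=3.6,fy=3.6,interpolation=cv2.INTER_CUBIC)[:,:792]
cv2.imwrite("pics/z0.png",np.vstack([cv2.resize(a,(720,278)),cv2.resize(b,(640,320),)[:, :640] if 0 else cv2.resize(b,(720,310))]))
# heater top (depth) and tray outlines
d=np.load("pics/top0.npy"); K,R,t=cal("top")
v,u=np.mgrid[:400,:640]; P=np.dstack([(u-K[0,2])/K[0,0]*d,(v-K[1,2])/K[1,1]*d,d])-t; P=P@R
hsv=cv2.cvtColor(im,cv2.COLOR_BGR2HSV)
for nm,box,zl,zh,z in (("heater",(270,170,362,258),.045,.11,.079),("tray",(400,185,500,258),-.005,.03,.014),("timer",(360,222,390,250),-.01,.04,.02)):
    m=np.zeros((400,640),np.uint8); x0,y0,x1,y1=box
    c=(hsv[...,2]>90)&(P[...,2]>zl)&(P[...,2]<zh)&(d>0); m[y0:y1,x0:x1]=c[y0:y1,x0:x1]
    m=cv2.morphologyEx(m,cv2.MORPH_CLOSE,np.ones((3,3)))
    ct=max(cv2.findContours(m,0,2)[0],key=cv2.contourArea); rc=cv2.minAreaRect(ct)
    W=ray("top",cv2.boxPoints(rc),z); print(nm,np.round(rc[0],1),np.round(W,3).tolist(),"centre",np.round(W.mean(0),4),
     "sides",np.round([np.linalg.norm(W[0]-W[1]),np.linalg.norm(W[1]-W[2])],3))
E
```

```text
blue top z=.118
top [444.   63.2] [3 5 6] [ 1.0281 -0.2271  0.118 ]
top [444.1  73.3] [ 8 15 25] [ 0.9903 -0.2251  0.118 ]
top [453.7  78.4] [ 4 15 26] [ 0.9703 -0.2567  0.118 ]
top [446.1  81.8] [ 6  5 10] [ 0.9585 -0.2299  0.118 ]
top [442.   83.4] [3 4 5] [ 0.953  -0.2155  0.118 ]
top [455.7  91.5] [ 9 20 56] [ 0.9219 -0.2601  0.118 ]
top [445.   88.2] [5 3 5] [ 0.935  -0.2246  0.118 ]
top [440.8  92.8] [3 2 4] [ 0.9187 -0.2091  0.118 ]
top [444.2  96.4] [ 9  4 14] [ 0.905 -0.22   0.118]
top [440.5 103.1] [2 5 8] [ 0.881  -0.2059  0.118 ]
top [444.6 105.8] [ 7  7 15] [ 0.8709 -0.2192  0.118 ]
top [462. 103.] [5 1 5] [ 0.8795 -0.2787  0.118 ]
top [442.1 112.1] [ 6  6 17] [ 0.8486 -0.2092  0.118 ]
top [622.  166.5] [3 2 6] [ 0.6458 -0.7814  0.118 ]
top [626.4 191. ] [ 15  14 100] [ 0.5639 -0.7841  0.118 ]
top [298.7 211.4] [ 9  9 53] [0.5146 0.2813 0.118 ]
top [318.3 214.7] [ 8  9 54] [0.5025 0.2166 0.118 ]
top [337.9 218.1] [ 9  8 44] [0.4904 0.1524 0.118 ]
top [608.5 242.1] [ 24  22 262] [ 0.4    -0.7053  0.118 ]
top [374.6 238.8] [10  4 21] [0.421  0.0345 0.118 ]
top [251.6 246.3] [ 7  7 30] [0.4021 0.4358 0.118 ]
top [235.5 255.3] [10  9 49] [0.3735 0.4881 0.118 ]
heater [319.3 215.5] [[0.421, 0.345, 0.079], [0.635, 0.308, 0.079], [0.591, 0.084, 0.079], [0.379, 0.126, 0.079]] centre [0.5065 0.2155 0.079 ] sides [0.218 0.229]
tray [447.9 221.5] [[0.56, -0.101, 0.014], [0.59, -0.358, 0.014], [0.411, -0.366, 0.014], [0.382, -0.115, 0.014]] centre [ 0.4857 -0.2351  0.014 ] sides [0.259 0.178]
timer [375.2 235.1] [[0.418, 0.063, 0.02], [0.476, 0.05, 0.02], [0.462, -0.019, 0.02], [0.404, -0.006, 0.02]] centre [0.4399 0.0219 0.02  ] sides [0.059 0.071]
```

View pics/z0.png

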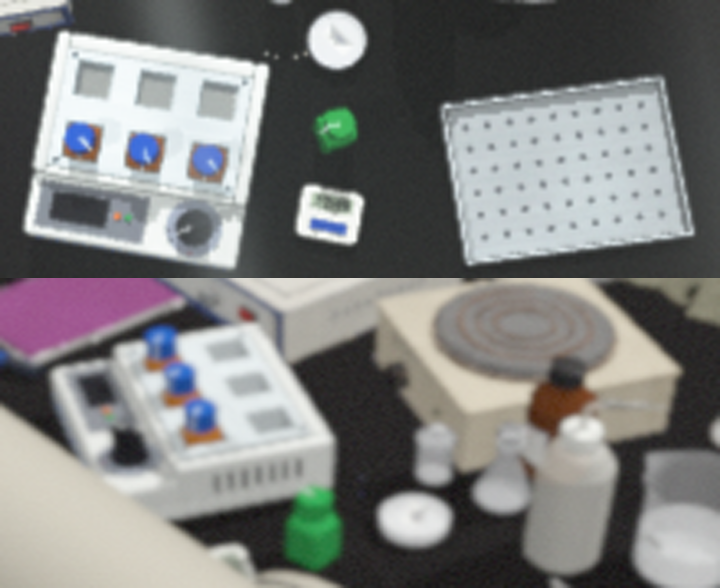

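```bash
python3 - <<'E'
from h import *
im=cv2.imread("pics/top0.png"); sd=cv2.imread("pics/side0.png")
state()
d=np.load("pics/top0.npy"); K,R,t=cal("top")
v,u=np.mgrid[:400,:640]; P=(np.dstack([(u-K[0,2])/K[0,0]*d,(v-K[1,2])/K[1,1]*d,d])-t)@R; ok=d>0
for b in ((.35,.5,-.75,-.42),(.5,.7,-.75,-.42),(.35,.55,-.4,-.1),(.55,.65,-.4,.1),(.65,.8,-.4,.1),(.37,.65,-.07,.08)):
    m=ok&(P[...,0]>b[0])&(P[...,0]<b[1])&(P[...,1]>b[2])&(P[...,1]<b[3]); print(b,np.round(np.percentile(P[...,2][m],[50,99,100]),3))
hx=np.array([np.cos(-.18),np.sin(-.18)]);hy=np.array([-hx[1],hx[0]]);o=np.array([.507,.2157])
# black blob of knob
g=im[...,2].astype(int); m=np.zeros_like(im[...,0]); m[228:250,322:348]=(g[228:250,322:348]<75)
k,_,st,c=cv2.connectedComponentsWithStats(m)
for i in range(1,k):
    if st[i,4]>8:
        w=ray("top",c[i],.075)[0]; print("dark",np.round(c[i],1),st[i],np.round(w,4),"heater xy",np.round([(w[:2]-o)@hx,(w[:2]-o)@hy],4))
a=cv2.resize(im[200:255,282:352],None,fx=10,fy=10,interpolation=cv2.INTER_CUBIC)[:, :]
cv2.imwrite("pics/z1.png",a)
# timer key with z=.02
m=im.copy(); m[:230]=0;m[:,:362]=0;m[:,388:]=0;m[250:]=0; blobs("top",m,(105,100,50),(128,255,255),.02,4)
print("tray corners at rim"); 
E
```

```text
t 0.1 pos [ 0.1761 -0.5993  0.2219] x [-0.     0.001 -1.   ] y [ 0.282 -0.959 -0.001] yawY -73.6 F [-0.2  0.4 -0.4] T [ 0.01 -0.04 -0.01] w 0.0874 q7 -0.09
(0.35, 0.5, -0.75, -0.42) [0.002 0.21  0.216]
(0.5, 0.7, -0.75, -0.42) [0.16  0.262 0.266]
(0.35, 0.55, -0.4, -0.1) [0.002 0.016 0.02 ]
(0.55, 0.65, -0.4, 0.1) [0.001 0.076 0.083]
(0.65, 0.8, -0.4, 0.1) [0.003 0.174 0.213]
(0.37, 0.65, -0.07, 0.08) [0.001 0.085 0.091]
top [374.6 238.7] [11  4 29] [0.4275 0.0245 0.02  ]
tray corners at rim
```

View pics/z1.png

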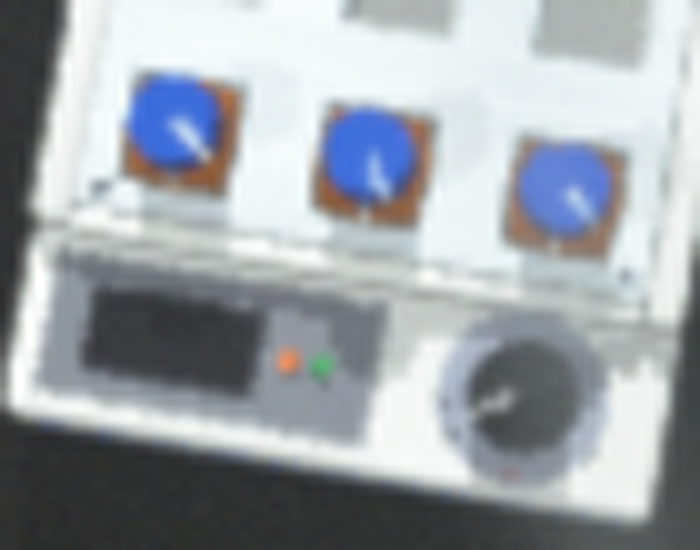

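```bash
cat >> h.py <<'E'
def go(P,yaw=None):
    s,M=state(); y0=np.degrees(np.arctan2(M[1,1],M[0,1])); d=M.T@(np.array(P)-s["ee_pos"])
    dy=0 if yaw is None else (yaw-y0+180)%360-180
    print("units",np.round(d/0.25,3),"rx",round(-np.radians(dy)/1.5,3),"rows>=",np.round([np.linalg.norm(d)/.05,abs(dy)/8.59],1))
E
python3 -m pendant '-0.32 -0.1 -0.1 0 0 0;-0.32 -0.25 -0.27 -0.1 0 0;-0.32 -0.4 -0.43 -0.17 0 0;-0.32 -0.6 -0.644 -0.233 0 0;-0.32 -0.6 -0.644 -0.233 0 0;-0.32 -0.6 -0.644 -0.233 0 0'
python3 - <<'E'
from h import *
w=ray("top",[334.5,239.5],.068)[0]; print(w)
for yaw in (-.18,-.185):
    hx=np.array([np.cos(yaw),np.sin(yaw)]);hy=np.array([-hx[1],hx[0]]);o=np.array([.507,.2157])
    print((w[:2]-o)@hx,(w[:2]-o)@hy)
c=np.array([[175,122],[369,157],[565,190]])/10+[282,200]; print(ray("top",c,.118))
go([.4,-.22,.3],-30)
E
```

```text
time: 0.7
ee_pos: [0.2925, -0.4052, 0.3034]
eef_rot: [0.671, 0.223, -0.67, 0.224]
ft_force: [0.6, -1.1, -0.3]
width: 0.0871
[0.4235162  0.16485523 0.068     ]
-0.07303229013825996 -0.06496937430865479
-0.07270653171851876 -0.065333722122355
[[0.51185162 0.2787313  0.118     ]
 [0.49918941 0.21471565 0.118     ]
 [0.48725721 0.15043794 0.118     ]]
t 0.7 pos [ 0.2925 -0.4052  0.3034] x [ 0.002 -0.    -1.   ] y [ 0.6   -0.8    0.001] yawY -53.1 F [ 0.6 -1.1 -0.3] T [-0.04 -0.01 -0.02] w 0.0871 q7 -0.08
units [ 0.014 -0.335 -0.788] rx -0.269 rows>= [4.3 2.7]
```

```bash
python3 -m pendant '0 -0.08 -0.2 -0.07 0 0;0 -0.16 -0.4 -0.14 0 0;0 -0.25 -0.6 -0.2 0 0;0 -0.335 -0.788 -0.269 0 0;0 -0.335 -0.788 -0.269 0 0;0 -0.335 -0.788 -0.269 0 0'
python3 - <<'E'
from h import *
go([.44,-.02,.26],0)
E
```

```text
time: 1.3
ee_pos: [0.3982, -0.2241, 0.3026]
eef_rot: [0.613, 0.352, -0.613, 0.352]
ft_force: [-1.0, -0.2, 0.6]
width: 0.0872
t 1.3 pos [ 0.3982 -0.2241  0.3026] x [ 0. -0. -1.] y [ 0.864 -0.504  0.   ] yawY -30.3 F [-1.  -0.2  0.6] T [-0.03 -0.05 -0.01] w 0.0872 q7 -0.09
units [ 0.17  -0.267 -0.789] rx -0.352 rows>= [4.3 3.5]
```

```bash
python3 -m pendant '0.04 -0.06 -0.2 -0.09 0 0;0.08 -0.12 -0.4 -0.18 0 0;0.12 -0.2 -0.6 -0.27 0 0;0.17 -0.267 -0.789 -0.352 0 0;0.17 -0.267 -0.789 -0.352 0 0;0.17 -0.267 -0.789 -0.352 0 0' 0.1
python3 - <<'E'
from h import *
go([.425,.166,.15],24.7)
E
```

```text
time: 1.9
ee_pos: [0.4397, -0.022, 0.2596]
eef_rot: [-0.501, -0.499, 0.501, -0.499]
ft_force: [0.0, -1.3, -0.7]
width: 0.0505
t 1.9 pos [ 0.4397 -0.022   0.2596] x [-0.001  0.    -1.   ] y [ 1.    -0.004 -0.001] yawY -0.2 F [ 0.  -1.3 -0.7] T [-0.03 -0.12 -0.01] w 0.0505 q7 0.0
units [ 0.438 -0.061 -0.752] rx -0.29 rows>= [4.4 2.9]
```

```bash
python3 -m pendant '0.05 -0.02 -0.19 -0.09 0 0;0.1 -0.04 -0.38 -0.18 0 0;0.2 -0.05 -0.57 -0.25 0 0;0.3 -0.061 -0.752 -0.29 0 0;0.438 -0.061 -0.752 -0.29 0 0;0.438 -0.061 -0.752 -0.29 0 0;0.438 -0.061 -0.752 -0.29 0 0'
python3 - <<'E'
from h import *
go([.425,.166,.077],24.7)
im,d=vision.camera("top"); cv2.imwrite("pics/z2.png",cv2.resize(im[195:260,280:390],None,fx=6,fy=6,interpolation=cv2.INTER_CUBIC))
E
```

```text
time: 2.6
ee_pos: [0.4261, 0.1635, 0.1508]
eef_rot: [0.382, 0.595, -0.383, 0.594]
ft_force: [0.2, -0.5, -0.3]
width: 0.0476
t 2.6 pos [0.4261 0.1635 0.1508] x [-0.001 -0.    -1.   ] y [ 0.91   0.414 -0.001] yawY 24.5 F [ 0.2 -0.5 -0.3] T [-0.04 -0.14 -0.03] w 0.0476 q7 -0.09
units [ 0.295  0.001 -0.011] rx -0.003 rows>= [1.5 0. ]
```

View pics/z2.png

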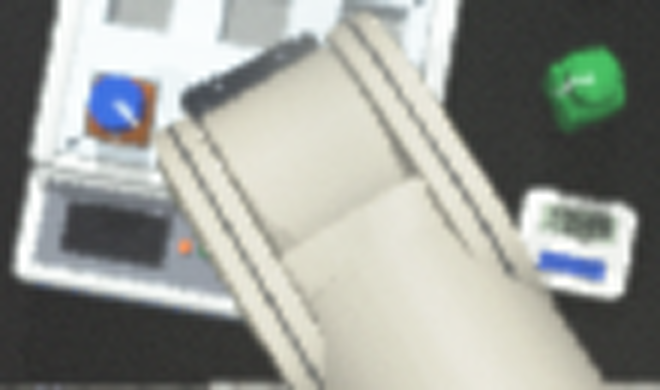

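```bash
python3 -m pendant '0.15 0 -0.01 0 0 0;0.25 0 -0.01 0 0 0;0.295 0 -0.01 0 0 0;0.295 0 -0.01 0 0 0'
python3 -m pendant '0 0 0 0 0 0;0 0 0 0 0 0;0 0 0 0 0 0;0 0 0 0 0 0;0 0 0 0 0 0;0 0 0 0 0 0' -1 15
python3 -c "
from h import *
state()"
```

```text
time: 3.05
ee_pos: [0.4253, 0.1662, 0.0783]
eef_rot: [0.382, 0.594, -0.383, 0.595]
ft_force: [-8.4, -6.9, 17.4]
width: 0.0479
time: 3.65
ee_pos: [0.4236, 0.1674, 0.0768]
eef_rot: [0.381, 0.596, -0.382, 0.595]
ft_force: [-5.6, -3.9, 5.2]
width: 0.0119
t 3.65 pos [0.4236 0.1674 0.0768] x [-0.002 -0.002 -1.   ] y [ 0.909  0.417 -0.002] yawY 24.7 F [-5.6 -3.9  5.2] T [-0.9   1.08 -0.01] w 0.0119 q7 -0.2
```

```bash
python3 -m pendant '-0.004 -0.008 0 -0.09 0 0;-0.004 -0.008 0 -0.18 0 0;-0.004 -0.008 0 -0.27 0 0;-0.004 -0.008 0 -0.36 0 0;-0.004 -0.008 0 -0.45 0 0;-0.004 -0.008 0 -0.5 0 0'
python3 -c "
from h import *
state()"
python3 -m pendant '0 0 0 -0.04 0 0;0 0 0 -0.08 0 0'
python3 -c "
from h import *
state()"
python3 -m pendant '0 0 0 -0.04 0 0;0 0 0 -0.04 0 0'
python3 -c "
from h import *
state()"
```

```text
time: 4.25
ee_pos: [0.4228, 0.1669, 0.0774]
eef_rot: [0.135, 0.694, -0.135, 0.694]
ft_force: [5.0, 0.1, -8.0]
width: 0.012
t 4.25 pos [0.4228 0.1669 0.0774] x [ 0.001  0.    -1.   ] y [0.376 0.927 0.   ] yawY 67.9 F [ 5.   0.1 -8. ] T [ 0.13 -1.35 -0.03] w 0.012 q7 0.52
time: 4.45
ee_pos: [0.4228, 0.1669, 0.0774]
eef_rot: [0.094, 0.701, -0.094, 0.701]
ft_force: [5.3, 0.2, -7.4]
width: 0.012
t 4.45 pos [0.4228 0.1669 0.0774] x [ 0.  0. -1.] y [0.265 0.964 0.   ] yawY 74.7 F [ 5.3  0.2 -7.4] T [ 0.1  -1.28 -0.05] w 0.012 q7 0.63
time: 4.65
ee_pos: [0.4228, 0.1668, 0.0774]
eef_rot: [0.074, 0.703, -0.074, 0.703]
ft_force: [5.5, -0.0, -8.9]
width: 0.0119
t 4.65 pos [0.4228 0.1668 0.0774] x [ 0. -0. -1.] y [0.208 0.978 0.   ] yawY 78.0 F [ 5.5 -0.  -8.9] T [-0.04 -1.45  0.05] w 0.0119 q7 0.69
```

```bash
for i in 1 2; do python3 -m pendant '0 0 0 -0.025 0 0;0 0 0 -0.025 0 0' >/dev/null
python3 -c "
from h import *
state()"; done; python3 -m pendant '0 0 0 -0.03 0 0;0 0 0 -0.03 0 0' >/dev/null
python3 -c "
from h import *
state()"
```

```text
t 4.85 pos [0.4228 0.1668 0.0774] x [ 0. -0. -1.] y [0.173 0.985 0.   ] yawY 80.1 F [ 5.  -0.3 -8.9] T [ 0.02 -1.37 -0.26] w 0.0121 q7 0.72
t 5.05 pos [0.4226 0.1669 0.0775] x [ 0. -0. -1.] y [ 0.136  0.991 -0.   ] yawY 82.2 F [ 5.8 -0.1 -8.9] T [-0.08 -1.21 -0.35] w 0.0122 q7 0.76
t 5.25 pos [0.4224 0.1669 0.0776] x [-0. -0. -1.] y [ 0.091  0.996 -0.   ] yawY 84.8 F [ 3.6 -0.7 -7.3] T [-0.21 -0.94 -0.28] w 0.0132 q7 0.8
```

```bash
python3 -m pendant '0 0 0 0 0 0;0 0 0 0 0 0;0 0 0 0 0 0;-0.1 0 0 0 0 0;-0.25 0 0 0 0 0;-0.33 0 0 0 0 0;-0.33 0 0 0 0 0' 0.1
python3 -c "
from h import *
go([.4895,.152,.16],55)"
```

```text
time: 5.95
ee_pos: [0.4239, 0.1681, 0.1629]
eef_rot: [0.032, 0.705, -0.032, 0.708]
ft_force: [0.1, -1.0, -0.6]
width: 0.0468
t 5.95 pos [0.4239 0.1681 0.1629] x [ 0.005  0.    -1.   ] y [0.09  0.996 0.   ] yawY 84.8 F [ 0.1 -1.  -0.6] T [ 0.1  -0.2   0.01] w 0.0468 q7 0.94
units [ 0.013 -0.041  0.267] rx 0.347 rows>= [1.4 3.5]
```

```bash
python3 -m pendant '0 -0.02 0.13 0.09 0 0;0 -0.04 0.265 0.18 0 0;0 -0.04 0.265 0.27 0 0;0 -0.04 0.265 0.347 0 0;0 -0.04 0.265 0.347 0 0;0 -0.04 0.265 0.347 0 0'
python3 -c "
from h import *
go([.4887,.1523,.0895],55)
im,d=vision.camera('side'); cv2.imwrite('pics/z3.png',cv2.resize(im[165:265,240:360],None,fx=6,fy=6,interpolation=cv2.INTER_CUBIC))"
```

```text
time: 6.55
ee_pos: [0.4871, 0.1515, 0.1597]
eef_rot: [0.211, 0.675, -0.211, 0.675]
ft_force: [-0.2, 0.9, 0.5]
width: 0.0479
t 6.55 pos [0.4871 0.1515 0.1597] x [-0.001 -0.    -1.   ] y [ 0.57   0.822 -0.001] yawY 55.3 F [-0.2  0.9  0.5] T [ 0.01 -0.17  0.03] w 0.0479 q7 0.39
units [0.281 0.006 0.004] rx 0.003 rows>= [1.4 0. ]
```

View pics/z3.png

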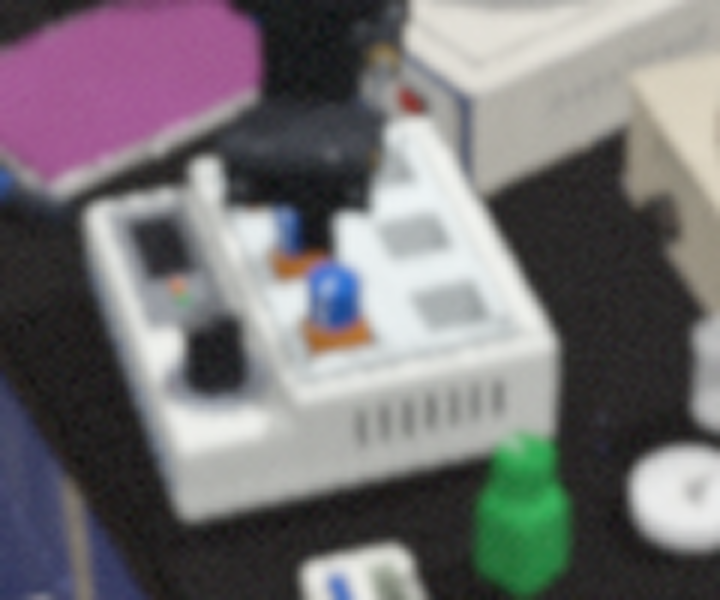

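```bash
python3 -c "
from h import *
for P in ([.4871,.1515,.1597],[.4887,.1523,.106],[.5015,.2165,.106],[.514,.281,.106]): p=proj('side',P)[0]; print(p,(p-[240,165]+.5)*6)
sd=cv2.imread('pics/side0.png'); m=sd.copy(); m[:180]=0; m[230:]=0; m[:,:270]=0; m[:,310:]=0
blobs('side',m,(105,110,60),(128,255,255),.106)"
```

```text
[294.20427699 201.42704913] [328.22566193 221.56229479]
[295.01268879 214.13619374] [333.07613273 297.81716243]
[289.66733369 202.33694924] [301.00400216 227.02169544]
[284.53476701 191.24329433] [270.20860208 160.45976599]
side [284.4 188.9] [ 9 11 63] [0.5197 0.2933 0.106 ]
side [290.3 202. ] [ 7  9 47] [0.5041 0.2172 0.106 ]
side [295.6 213.6] [ 7  9 44] [0.4916 0.1538 0.106 ]
```

```bash
python3 -m pendant '0.15 0.006 0.004 0 0 0;0.25 0.006 0.004 0 0 0;0.281 0.006 0.004 0 0 0;0.281 0.006 0.004 0 0 0;0.281 0.006 0.004 0 0 0'
python3 -m pendant '0 0 0 0 0 0;0 0 0 0 0 0;0 0 0 0 0 0;0 0 0 0 0 0;0 0 0 0 0 0' -1 25
python3 -c "
from h import *
state()"
```

```text
time: 7.1
ee_pos: [0.4898, 0.1524, 0.0912]
eef_rot: [0.212, 0.674, -0.212, 0.675]
ft_force: [-0.5, 1.1, 0.2]
width: 0.0477
time: 7.6
ee_pos: [0.4895, 0.152, 0.0905]
eef_rot: [0.212, 0.674, -0.213, 0.675]
ft_force: [-0.8, -1.4, 6.0]
width: 0.0292
t 7.6 pos [0.4895 0.152  0.0905] x [ 0.001 -0.    -1.   ] y [0.573 0.819 0.   ] yawY 55.0 F [-0.8 -1.4  6. ] T [-0.26  0.07 -0.02] w 0.0292 q7 0.31
```

```bash
python3 -m pendant '0 0 0 0.09 0 0;0 0 0 0.18 0 0;0 0 0 0.27 0 0;0 0 0 0.36 0 0;0 0 0 0.4 0 0' >/dev/null
python3 -c "
from h import *
state()
im,d=vision.camera('top'); cv2.imwrite('pics/z4.png',cv2.resize(im[195:255,280:360],None,fx=6,fy=6,interpolation=cv2.INTER_CUBIC))"
python3 -m pendant '0 0 0 0.08 0 0;0 0 0 0.12 0 0' >/dev/null
python3 -c "
from h import *
state()"
```

```text
t 8.1 pos [0.4897 0.1522 0.0905] x [ 0.001  0.    -1.   ] y [0.937 0.348 0.001] yawY 20.4 F [ 0.1 -0.3  2.3] T [-0.06 -0.34  0.07] w 0.0294 q7 -0.25
t 8.35 pos [0.4898 0.1522 0.0904] x [ 0.001  0.    -1.   ] y [0.984 0.177 0.001] yawY 10.2 F [1.2 0.  2.5] T [-0.07 -0.47  0.04] w 0.0291 q7 -0.42
```

Torque stays at thread friction (~0.06), so the cap is turning with the jaws. Continue in small steps until the stop.

```bash
for i in 1 2 3 4; do python3 -m pendant '0 0 0 0.03 0 0;0 0 0 0.05 0 0' >/dev/null
python3 -c "
from h import *
state()"; done
```

```text
t 8.55 pos [0.4899 0.1522 0.0904] x [ 0.002  0.    -1.   ] y [0.994 0.105 0.002] yawY 6.0 F [ 2.4 -0.2  2.4] T [-0.06 -0.71  0.09] w 0.0292 q7 -0.48
t 8.75 pos [0.4901 0.152  0.0904] x [ 0.002  0.    -1.   ] y [1.    0.03  0.002] yawY 1.7 F [ 3.8 -0.   2. ] T [-0.15 -1.09  0.46] w 0.0293 q7 -0.56
t 8.95 pos [0.4901 0.153  0.0906] x [ 0.002  0.001 -1.   ] y [ 0.999 -0.045  0.002] yawY -2.6 F [5.2 4.5 1.4] T [ 0.85 -1.24  0.41] w 0.0292 q7 -0.63
t 9.15 pos [0.4903 0.1539 0.0907] x [ 0.003  0.003 -1.   ] y [ 0.993 -0.119  0.003] yawY -6.8 F [ 7.5  5.2 -0.8] T [ 1.18 -1.65  0.6 ] w 0.0293 q7 -0.7
```

```bash
python3 -m pendant '0 0 0 -0.025 0 0;-0.01 0 0 -0.025 0 0;-0.03 0 0 -0.025 0 0;-0.06 0 0 -0.025 0 0;-0.1 0 0 -0.025 0 0;-0.15 0 0 -0.025 0 0;-0.2 0 0 -0.025 0 0' - 30
python3 -c "
from h import *
state()"
python3 -m pendant '-0.06 0 0 0 0 0;-0.14 0 0 0 0 0;-0.2 0 0 0 0 0;-0.26 0 0 0 0 0;-0.26 0 0 0 0 0'
python3 -c "
from h import *
go([.49,-.07,.206],4)"
```

```text
time: 9.85
ee_pos: [0.4887, 0.1521, 0.1403]
eef_rot: [-0.52, -0.48, 0.52, -0.479]
ft_force: [1.3, 2.4, -4.0]
width: 0.0291
t 9.85 pos [0.4887 0.1521 0.1403] x [-0.001  0.    -1.   ] y [ 0.997 -0.082 -0.001] yawY -4.7 F [ 1.3  2.4 -4. ] T [ 0.43 -0.56  0.05] w 0.0291 q7 -0.62
time: 10.35
ee_pos: [0.49, 0.1523, 0.2071]
eef_rot: [0.521, 0.478, -0.519, 0.48]
ft_force: [0.2, 0.2, -3.3]
width: 0.0293
t 10.35 pos [0.49   0.1523 0.2071] x [ 0.003  0.    -1.   ] y [ 0.997 -0.082  0.003] yawY -4.7 F [ 0.2  0.2 -3.3] T [-0.   -0.12 -0.05] w 0.0293 q7 -0.57
units [0.004 0.073 0.886] rx -0.101 rows>= [4.4 1. ]
```

```bash
python3 -m pendant '0 0.01 0.06 0 0 0;0 0.02 0.18 -0.02 0 0;0 0.03 0.32 -0.05 0 0;0 0.04 0.46 -0.07 0 0;0 0.05 0.6 -0.1 0 0;0 0.06 0.74 -0.1 0 0;0 0.073 0.84 -0.1 0 0;0 0.073 0.886 -0.1 0 0'
python3 -c "
from h import *
im,d=vision.camera('side'); cv2.imwrite('pics/z5.png',im[150:400,200:480].repeat(2,0).repeat(2,1))
go([.491,-.291,.1],13)"
```

```text
time: 11.15
ee_pos: [0.4886, -0.073, 0.2042]
eef_rot: [0.483, 0.516, -0.484, 0.516]
ft_force: [-0.6, -0.4, -2.4]
width: 0.0293
t 11.2 pos [ 0.4885 -0.0735  0.2042] x [-0.002 -0.    -1.   ] y [ 0.998  0.064 -0.002] yawY 3.7 F [-1.2 -1.4 -2.2] T [-0.1 -0.1 -0. ] w 0.0294 q7 0.07
units [ 0.417 -0.045  0.869] rx -0.109 rows>= [4.8 1.1]
```

View pics/z5.png

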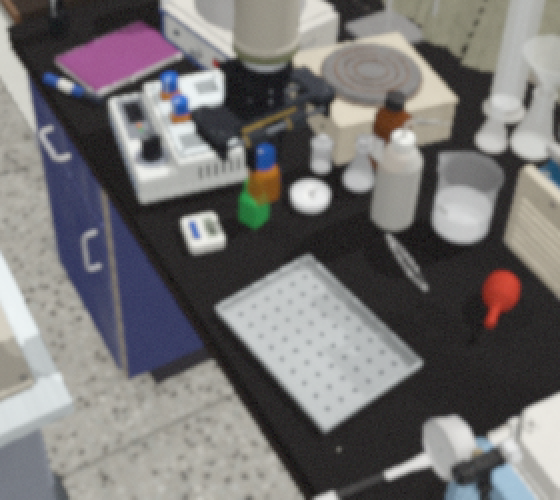

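```bash
python3 -m pendant '0 0 0.06 0 0 0;0 -0.01 0.18 -0.02 0 0;0 -0.02 0.32 -0.05 0 0;0 -0.03 0.46 -0.07 0 0;0 -0.04 0.6 -0.109 0 0;0 -0.045 0.74 -0.109 0 0;0 -0.045 0.84 -0.109 0 0;0 -0.045 0.869 -0.109 0 0'
python3 -c "
from h import *
c=np.array([[307,255],[420,358],[328,428],[217,308]])/2+[200,150]
W=ray('side',c-.25,.014); print(np.round(W,3).tolist(),W.mean(0))
print([np.degrees(np.arctan2(*(W[i]-W[j])[[1,0]])) for i,j in ((0,3),(1,2),(0,1),(3,2))])
go([.491,-.291,.1],13)
im,d=vision.camera('top'); cv2.imwrite('pics/top1.png',im)
"
```

```text
time: 12.0
ee_pos: [0.4924, -0.2902, 0.2044]
eef_rot: [0.439, 0.554, -0.44, 0.554]
ft_force: [-0.2, -0.1, -1.9]
width: 0.0294
[[0.554, -0.104, 0.014], [0.586, -0.338, 0.014], [0.417, -0.365, 0.014], [0.385, -0.126, 0.014]] [ 0.48553991 -0.2331667   0.014     ]
[np.float64(7.689832975418297), np.float64(9.268852004067165), np.float64(97.76375582962267), np.float64(97.42748346312594)]
t 12.0 pos [ 0.4924 -0.2902  0.2044] x [-0.001 -0.    -1.   ] y [ 0.974  0.227 -0.001] yawY 13.1 F [-0.2 -0.1 -1.9] T [ 0.01 -0.12  0.03] w 0.0294 q7 0.58
units [ 0.418 -0.006  0.002] rx 0.002 rows>= [2.1 0. ]
```

```bash
python3 -m pendant '0.08 0 0 0 0 0;0.2 0 0 0 0 0;0.32 0 0 0 0 0;0.44 0 0 0 0 0;0.5 0 0 0 0 0;0.535 0 0 0 0 0;0.535 0 0 0 0 0'
python3 -m pendant '0.005 0 0 0 0 0;0.01 0 0 0 0 0;0.014 0 0 0 0 0;0.018 0 0 0 0 0;0.018 0 0 0 0 0'
python3 -c "
from h import *
state()"
```

```text
time: 12.75
ee_pos: [0.4929, -0.2869, 0.071]
eef_rot: [0.439, 0.555, -0.439, 0.554]
ft_force: [0.6, -0.5, -1.6]
width: 0.0292
time: 13.25
ee_pos: [0.4928, -0.2878, 0.0669]
eef_rot: [0.439, 0.554, -0.439, 0.554]
ft_force: [0.1, 0.0, -2.6]
width: 0.0291
t 13.25 pos [ 0.4928 -0.2878  0.0669] x [ 0. -0. -1.] y [0.973 0.229 0.   ] yawY 13.3 F [ 0.1  0.  -2.6] T [-0.06 -0.11  0.01] w 0.0291 q7 0.53
```

```bash
for i in 1 2 3; do python3 -m pendant '0.003 0 0 0 0 0;0.006 0 0 0 0 0;0.008 0 0 0 0 0;0.008 0 0 0 0 0' | grep -E "pos|force"; done
```

```text
ee_pos: [0.4927, -0.2877, 0.0647]
ft_force: [0.7, -0.0, -2.5]
ee_pos: [0.4927, -0.2877, 0.0627]
ft_force: [-0.4, -0.4, -1.8]
ee_pos: [0.4934, -0.2878, 0.0618]
ft_force: [-1.5, 0.7, 6.6]
```

```bash
python3 -m pendant '0 0 0 0 0 0;0 0 0 0 0 0;0 0 0 0 0 0;0 0 0 0 0 0;-0.03 0 0 0 0 0;-0.1 0 0 0 0 0;-0.25 0 0 0 0 0;-0.4 0 0 0 0 0' 0.1
python3 -c "
from h import *
go([.5,-.05,.17],40)"
```

```text
time: 15.25
ee_pos: [0.4924, -0.2874, 0.1621]
eef_rot: [0.439, 0.555, -0.439, 0.554]
ft_force: [1.2, -0.9, 0.0]
width: 0.048
t 15.25 pos [ 0.4924 -0.2874  0.1621] x [-0.001  0.001 -1.   ] y [ 0.973  0.23  -0.001] yawY 13.3 F [ 1.2 -0.9  0. ] T [-0.1  -0.21 -0.01] w 0.048 q7 0.57
units [-0.031  0.248 -0.917] rx -0.311 rows>= [4.8 3.1]
```

```bash
python3 -m pendant '-0.03 0.04 -0.15 -0.09 0 0;-0.03 0.1 -0.35 -0.18 0 0;-0.03 0.15 -0.55 -0.27 0 0;-0.03 0.2 -0.75 -0.311 0 0;-0.03 0.248 -0.917 -0.311 0 0;-0.03 0.248 -0.917 -0.311 0 0' >/dev/null
python3 -c "
from h import *
im,d=vision.camera('side'); cv2.imwrite('pics/z6.png',im[150:400,200:480].repeat(2,0).repeat(2,1))
go([.501,.2165,.17],45)"
```

```text
t 15.9 pos [ 0.5008 -0.0468  0.1692] x [ 0.001 -0.    -1.   ] y [0.762 0.647 0.001] yawY 40.3 F [ 0.6 -0.8  0.6] T [-0.02 -0.16 -0.03] w 0.0478 q7 0.62
units [-0.003  0.683 -0.802] rx -0.054 rows>= [5.3 0.5]
```

View pics/z6.png

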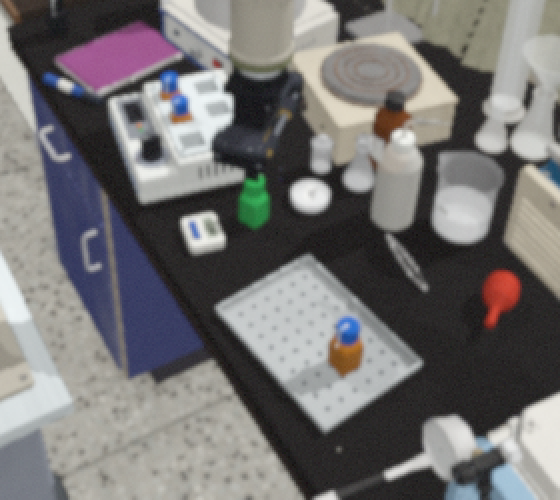

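```bash
python3 -m pendant '0 0.12 -0.14 -0.02 0 0;0 0.25 -0.3 -0.05 0 0;0 0.38 -0.45 -0.054 0 0;0 0.5 -0.6 -0.054 0 0;0 0.62 -0.73 -0.054 0 0;0 0.683 -0.802 -0.054 0 0;0 0.683 -0.802 -0.054 0 0;0 0.683 -0.802 -0.054 0 0' >/dev/null
python3 -c "
from h import *
go([.501,.2165,.0895],45)"
```

```text
t 16.7 pos [0.5029 0.212  0.1682] x [-0.    -0.001 -1.   ] y [ 0.712  0.702 -0.001] yawY 44.6 F [ 0.1 -0.4  0.3] T [ 0.04 -0.11 -0.05] w 0.0478 q7 0.11
units [ 0.315  0.007 -0.018] rx -0.005 rows>= [1.6 0. ]
```

```bash
python3 -m pendant '0.15 0 -0.004 0 0 0;0.25 0 -0.004 0 0 0;0.315 0 -0.004 0 0 0;0.315 0 -0.004 0 0 0;0.315 0 -0.004 0 0 0'
python3 -m pendant '0 0 0 0 0 0;0 0 0 0 0 0;0 0 0 0 0 0;0 0 0 0 0 0;0 0 0 0 0 0' -1 25
python3 -m pendant '0 0 0 0.09 0 0;0 0 0 0.18 0 0;0 0 0 0.25 0 0;0 0 0 0.28 0 0' >/dev/null
python3 -c "
from h import *
state()"
for i in 1 2 3 4; do python3 -m pendant '0 0 0 0.04 0 0;0 0 0 0.06 0 0' >/dev/null
python3 -c "
from h import *
state()"; done
```

```text
time: 17.2
ee_pos: [0.5025, 0.2131, 0.0903]
eef_rot: [0.273, 0.652, -0.273, 0.652]
ft_force: [-0.5, -0.0, 0.0]
width: 0.0482
time: 17.7
ee_pos: [0.5023, 0.214, 0.0901]
eef_rot: [0.273, 0.652, -0.272, 0.653]
ft_force: [0.1, -0.3, 4.4]
width: 0.029
t 18.1 pos [0.502  0.2141 0.09  ] x [ 0.001  0.    -1.   ] y [0.938 0.348 0.001] yawY 20.4 F [0.9 0.6 3.7] T [0.04 0.02 0.06] w 0.0292 q7 -0.35
t 18.3 pos [0.502  0.2141 0.09  ] x [ 0.001  0.    -1.   ] y [0.964 0.264 0.001] yawY 15.3 F [-0.3  0.4  5.5] T [0.18 0.1  0.06] w 0.0297 q7 -0.43
t 18.5 pos [0.5021 0.2143 0.09  ] x [ 0.001  0.001 -1.   ] y [0.984 0.177 0.001] yawY 10.2 F [1.4 3.  3.9] T [ 0.47 -0.07  0.24] w 0.0295 q7 -0.52
t 18.7 pos [0.5023 0.214  0.0899] x [ 0.001  0.    -1.   ] y [0.996 0.088 0.001] yawY 5.1 F [1.2 1.2 4.6] T [ 0.3  -0.39  0.5 ] w 0.0293 q7 -0.6
t 18.9 pos [0.5022 0.213  0.0899] x [ 0.001 -0.001 -1.   ] y [ 1.    -0.003  0.001] yawY -0.2 F [ 0.9 -1.4  4.8] T [-0.29 -0.34  0.2 ] w 0.0291 q7 -0.69
```

```bash
python3 -m pendant '0 0 0 -0.02 0 0;-0.01 0 0 -0.02 0 0;-0.03 0 0 -0.02 0 0;-0.06 0 0 -0.02 0 0;-0.1 0 0 -0.02 0 0;-0.15 0 0 -0.02 0 0;-0.2 0 0 -0.02 0 0' - 30
python3 -m pendant '-0.06 0 0 0 0 0;-0.14 0 0 0 0 0;-0.2 0 0 0 0 0;-0.26 0 0 0 0 0;-0.26 0 0 0 0 0'
python3 -c "
from h import *
go([.495,-.02,.206],10)"
```

```text
time: 19.6
ee_pos: [0.5015, 0.2138, 0.1408]
eef_rot: [0.493, 0.507, -0.493, 0.507]
ft_force: [0.5, -0.4, -1.6]
width: 0.0292
time: 20.1
ee_pos: [0.5026, 0.2144, 0.2069]
eef_rot: [0.494, 0.507, -0.492, 0.508]
ft_force: [0.1, 0.2, -1.2]
width: 0.0291
t 20.1 pos [0.5026 0.2144 0.2069] x [ 0.003  0.001 -1.   ] y [1.    0.029 0.003] yawY 1.7 F [ 0.1  0.2 -1.2] T [-0.01 -0.15  0.02] w 0.0291 q7 -0.59
units [ 0.003 -0.058  0.936] rx -0.097 rows>= [4.7 1. ]
```

```bash
python3 -m pendant '0 0 0.06 0 0 0;0 -0.01 0.18 -0.02 0 0;0 -0.02 0.32 -0.05 0 0;0 -0.03 0.46 -0.07 0 0;0 -0.04 0.6 -0.1 0 0;0 -0.05 0.74 -0.1 0 0;0 -0.058 0.86 -0.1 0 0;0 -0.058 0.936 -0.1 0 0' >/dev/null
python3 -c "
from h import *
go([.4855,-.2335,.206],20)"
```

```text
t 20.9 pos [ 0.4934 -0.0233  0.2039] x [-0.001 -0.001 -1.   ] y [ 0.984  0.175 -0.001] yawY 10.1 F [ 0.5  0.4 -1. ] T [ 0.01 -0.13  0.03] w 0.0289 q7 0.09
units [-0.008 -0.178  0.822] rx -0.115 rows>= [4.2 1.2]
```

```bash
python3 -m pendant '0 -0.01 0.06 0 0 0;0 -0.04 0.18 -0.03 0 0;0 -0.07 0.32 -0.06 0 0;0 -0.1 0.46 -0.09 0 0;0 -0.13 0.6 -0.115 0 0;0 -0.16 0.72 -0.115 0 0;0 -0.178 0.8 -0.115 0 0;0 -0.178 0.822 -0.115 0 0' >/dev/null
python3 -m pendant '0 0 0 0 0 0;0.08 0 0 0 0 0;0.2 0 0 0 0 0;0.32 0 0 0 0 0;0.44 0 0 0 0 0;0.5 0 0 0 0 0;0.53 0 0 0 0 0;0.53 0 0 0 0 0'
python3 -c "
from h import *
go([.486,-.232,.0665],20)"
```

```text
time: 22.5
ee_pos: [0.487, -0.23, 0.0719]
eef_rot: [0.405, 0.58, -0.405, 0.58]
ft_force: [0.0, 0.3, -1.1]
width: 0.0293
t 22.5 pos [ 0.487  -0.23    0.0719] x [-0.  0. -1.] y [ 0.939  0.345 -0.   ] yawY 20.2 F [ 0.   0.3 -1.1] T [ 0.01 -0.17 -0.01] w 0.0293 q7 0.59
units [ 0.022 -0.006  0.006] rx 0.002 rows>= [0.1 0. ]
```

```bash
python3 -m pendant '0.006 -0.003 0.003 0 0 0;0.012 -0.006 0.006 0 0 0;0.018 -0.006 0.006 0 0 0;0.022 -0.006 0.006 0 0 0;0.022 -0.006 0.006 0 0 0' | grep -E "pos|force"
for i in 1 2 3; do python3 -m pendant '0.003 0 0 0 0 0;0.006 0 0 0 0 0;0.008 0 0 0 0 0;0.008 0 0 0 0 0' | grep -E "pos|force"; done
```

```text
ee_pos: [0.486, -0.2327, 0.0666]
ft_force: [0.2, 0.0, -2.3]
ee_pos: [0.486, -0.2326, 0.0645]
ft_force: [-0.5, -0.1, -1.2]
ee_pos: [0.4859, -0.2327, 0.0624]
ft_force: [0.6, -1.0, -1.9]
ee_pos: [0.4862, -0.2327, 0.0609]
ft_force: [-1.1, -0.4, 2.3]
```

```bash
python3 -m pendant '0 0 0 0 0 0;0 0 0 0 0 0;0 0 0 0 0 0;0 0 0 0 0 0;-0.03 0 0 0 0 0;-0.1 0 0 0 0 0;-0.25 0 0 0 0 0;-0.4 0 0 0 0 0' 0.1
python3 -c "
from h import *
go([.505,.02,.17],50)"
```

```text
time: 25.0
ee_pos: [0.4856, -0.2324, 0.1619]
eef_rot: [0.405, 0.58, -0.405, 0.579]
ft_force: [0.9, -0.7, 0.6]
width: 0.0478
t 25.0 pos [ 0.4856 -0.2324  0.1619] x [-0.001  0.001 -1.   ] y [ 0.939  0.344 -0.   ] yawY 20.2 F [ 0.9 -0.7  0.6] T [ 0.01 -0.14 -0.03] w 0.0478 q7 0.64
units [-0.032  0.421 -0.921] rx -0.347 rows>= [5.1 3.5]
```

```bash
python3 -m pendant '-0.03 0.07 -0.15 -0.09 0 0;-0.03 0.16 -0.35 -0.18 0 0;-0.03 0.25 -0.55 -0.27 0 0;-0.03 0.34 -0.75 -0.347 0 0;-0.03 0.421 -0.921 -0.347 0 0;-0.03 0.421 -0.921 -0.347 0 0' >/dev/null
python3 -c "
from h import *
go([.514,.281,.17],50)
im,d=vision.camera('top'); im2,d=vision.camera('side'); cv2.imwrite('pics/z7.png',np.vstack([cv2.resize(im[185:255,365:495],None,fx=5,fy=5,interpolation=2),cv2.resize(im2[255:330,315:445],None,fx=5,fy=5,interpolation=2)[:240]]))"
```

```text
t 25.6 pos [0.5055 0.0261 0.1691] x [ 0.002  0.002 -1.   ] y [0.638 0.77  0.002] yawY 50.4 F [ 0.3 -0.2  0.1] T [-0.   -0.16 -0.08] w 0.0477 q7 0.65
units [-0.002  0.807 -0.624] rx 0.005 rows>= [5.1 0. ]
```

View pics/z7.png

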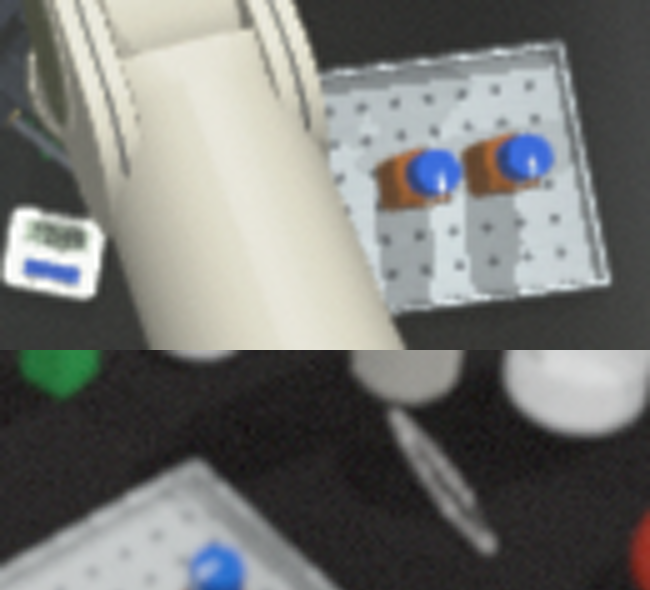

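```bash
python3 -m pendant '0 0.14 -0.1 0 0 0;0 0.28 -0.22 0 0 0;0 0.42 -0.33 0 0 0;0 0.57 -0.44 0 0 0;0 0.7 -0.54 0 0 0;0 0.807 -0.624 0 0 0;0 0.807 -0.624 0 0 0;0 0.807 -0.624 0 0 0' >/dev/null
python3 -m pendant '0.15 0 0 0 0 0;0.25 0 0 0 0 0;0.315 0 0 0 0 0;0.315 0 0 0 0 0;0.315 0 0 0 0 0'
python3 -c "
from h import *
go([.514,.2812,.0900],50)"
```

```text
time: 27.0
ee_pos: [0.5166, 0.2738, 0.0901]
eef_rot: [0.243, 0.664, -0.242, 0.664]
ft_force: [0.2, -0.1, 0.2]
width: 0.0477
t 27.0 pos [0.5166 0.2738 0.0901] x [ 0.001 -0.    -1.   ] y [0.644 0.765 0.   ] yawY 49.9 F [ 0.2 -0.1  0.2] T [ 0.09 -0.16 -0.03] w 0.0477 q7 0.06
units [ 0.     0.016 -0.027] rx -0.001 rows>= [0.2 0. ]
```

```bash
python3 -m pendant '0 0.008 -0.014 0 0 0;0 0.016 -0.027 0 0 0;0 0.016 -0.027 0 0 0'
python3 -m pendant '0 0 0 0 0 0;0 0 0 0 0 0;0 0 0 0 0 0;0 0 0 0 0 0;0 0 0 0 0 0' -1 25
python3 -m pendant '0 0 0 0.09 0 0;0 0 0 0.18 0 0;0 0 0 0.27 0 0;0 0 0 0.36 0 0;0 0 0 0.42 0 0' >/dev/null
python3 -c "
from h import *
state()"
for i in 1 2 3 4; do python3 -m pendant '0 0 0 0.04 0 0;0 0 0 0.06 0 0' >/dev/null
python3 -c "
from h import *
state()"; done
```

```text
time: 27.3
ee_pos: [0.5132, 0.2831, 0.0902]
eef_rot: [0.242, 0.664, -0.241, 0.665]
ft_force: [-0.7, 0.3, 0.3]
width: 0.0476
time: 27.8
ee_pos: [0.5133, 0.2818, 0.0893]
eef_rot: [0.242, 0.664, -0.242, 0.664]
ft_force: [-0.6, 0.3, -0.3]
width: 0.0296
t 28.3 pos [0.514  0.2823 0.0894] x [ 0.002  0.001 -1.   ] y [0.972 0.235 0.002] yawY 13.6 F [ 3.4  1.8 -2.5] T [ 0.38 -0.98  0.04] w 0.0293 q7 -0.55
t 28.5 pos [0.5141 0.2823 0.0894] x [ 0.002  0.001 -1.   ] y [0.989 0.15  0.002] yawY 8.6 F [ 5.5  2.2 -2.6] T [ 0.43 -1.19  0.12] w 0.0295 q7 -0.63
t 28.7 pos [0.5142 0.2822 0.0895] x [ 0.002  0.001 -1.   ] y [0.998 0.06  0.002] yawY 3.5 F [ 5.6  1.1 -3.4] T [ 0.43 -1.3   0.11] w 0.029 q7 -0.71
t 28.9 pos [0.5143 0.2822 0.0895] x [ 0.002  0.001 -1.   ] y [ 1.    -0.03   0.002] yawY -1.7 F [ 4.7  1.8 -2.9] T [ 0.44 -1.35  0.1 ] w 0.0296 q7 -0.8
t 29.1 pos [0.5144 0.2821 0.0895] x [ 0.002  0.001 -1.   ] y [ 0.993 -0.12   0.002] yawY -6.9 F [ 5.8  2.9 -1.9] T [ 0.32 -1.51  0.12] w 0.0296 q7 -0.88
```

```bash
for i in 1 2 3 4; do python3 -m pendant '0 0 0 0.03 0 0;0 0 0 0.05 0 0' >/dev/null
python3 -c "
from h import *
state()"; done
```

```text
t 29.3 pos [0.5146 0.2827 0.0896] x [ 0.003  0.002 -1.   ] y [ 0.981 -0.192  0.002] yawY -11.1 F [ 8.2  2.7 -3.4] T [ 0.78 -1.84  0.59] w 0.0294 q7 -0.95
t 29.5 pos [0.5148 0.2829 0.0898] x [ 0.003  0.002 -1.   ] y [ 0.964 -0.265  0.003] yawY -15.4 F [ 8.7  4.4 -4. ] T [ 0.93 -1.93  0.43] w 0.0292 q7 -1.02
t 29.7 pos [0.5148 0.2824 0.0899] x [ 0.003  0.001 -1.   ] y [ 0.941 -0.337  0.003] yawY -19.7 F [ 7.2  2.7 -1.6] T [ 0.5  -1.74  0.41] w 0.0295 q7 -1.09
t 29.9 pos [0.5147 0.2818 0.0899] x [ 0.003  0.    -1.   ] y [ 0.913 -0.407  0.002] yawY -24.0 F [ 5.9 -0.2  1.1] T [-0.17 -1.23  0.24] w 0.0294 q7 -1.16
```

```bash
python3 -m pendant '0 0 0 -0.02 0 0;-0.01 0 0 -0.02 0 0;-0.03 0 0 -0.02 0 0;-0.06 0 0 -0.02 0 0;-0.1 0 0 -0.02 0 0;-0.15 0 0 -0.02 0 0;-0.2 0 0 -0.02 0 0' - 30
python3 -m pendant '-0.06 0 0 0 0 0;-0.14 0 0 0 0 0;-0.2 0 0 0 0 0;-0.26 0 0 0 0 0;-0.26 0 0 0 0 0'
python3 -c "
from h import *
go([.495,.05,.206],-14)"
```

```text
time: 30.6
ee_pos: [0.5131, 0.2818, 0.1401]
eef_rot: [-0.587, -0.394, 0.587, -0.394]
ft_force: [2.1, -1.0, -1.7]
width: 0.0292
time: 31.1
ee_pos: [0.5139, 0.2828, 0.2068]
eef_rot: [0.588, 0.394, -0.586, 0.394]
ft_force: [0.7, 0.9, -2.1]
width: 0.0291
t 31.1 pos [0.5139 0.2828 0.2068] x [ 0.003  0.002 -1.   ] y [ 0.926 -0.378  0.002] yawY -22.2 F [ 0.7  0.9 -2.1] T [-0.03 -0.11  0.01] w 0.0291 q7 -1.09
units [0.001 0.282 0.891] rx -0.096 rows>= [4.7 1. ]
```

```bash
python3 -m pendant '0 0.02 0.06 0 0 0;0 0.055 0.18 -0.02 0 0;0 0.1 0.32 -0.05 0 0;0 0.145 0.46 -0.07 0 0;0 0.19 0.6 -0.1 0 0;0 0.23 0.74 -0.1 0 0;0 0.27 0.84 -0.1 0 0;0 0.282 0.891 -0.1 0 0' >/dev/null
python3 -c "
from h import *
go([.479,-.177,.206],-3.5)"
```

```text
t 31.9 pos [0.4934 0.0452 0.2034] x [-0.002 -0.001 -1.   ] y [ 0.971 -0.24  -0.001] yawY -13.9 F [-0.6 -0.4 -1.7] T [-0.01 -0.06 -0.03] w 0.0292 q7 -0.46
units [-0.009  0.157  0.877] rx -0.121 rows>= [4.5 1.2]
```

```bash
python3 -m pendant '0 0.01 0.06 0 0 0;0 0.03 0.18 -0.03 0 0;0 0.055 0.32 -0.06 0 0;0 0.08 0.46 -0.09 0 0;0 0.105 0.6 -0.121 0 0;0 0.13 0.74 -0.121 0 0;0 0.15 0.84 -0.121 0 0;0 0.157 0.877 -0.121 0 0' >/dev/null
python3 -m pendant '0 0 0 0 0 0;0.08 0 0 0 0 0;0.2 0 0 0 0 0;0.32 0 0 0 0 0;0.42 0 0 0 0 0;0.49 0 0 0 0 0;0.52 0 0 0 0 0;0.52 0 0 0 0 0' >/dev/null
python3 -c "
from h import *
go([.479,-.177,.0665],-3.5)"
```

```text
t 33.5 pos [ 0.4805 -0.1716  0.0736] x [-0.001  0.001 -1.   ] y [ 0.999 -0.055 -0.001] yawY -3.1 F [ 0.7 -0.6 -1.6] T [ 0.07 -0.09  0.  ] w 0.0294 q7 0.15
units [ 0.028 -0.005  0.022] rx 0.004 rows>= [0.2 0. ]
```

```bash
python3 -m pendant '0 -0.003 0.01 0 0 0;0.005 -0.005 0.022 0 0 0;0.012 -0.005 0.022 0 0 0;0.018 -0.005 0.022 0 0 0;0.024 -0.005 0.022 0 0 0;0.028 -0.005 0.022 0 0 0;0.028 -0.005 0.022 0 0 0' | grep -E "pos|force"
for i in 1 2 3; do python3 -m pendant '0.003 0 0 0 0 0;0.006 0 0 0 0 0;0.008 0 0 0 0 0;0.008 0 0 0 0 0' | grep -E "pos|force"; done
```

```text
ee_pos: [0.4791, -0.1786, 0.0672]
ft_force: [0.4, -0.0, -0.8]
ee_pos: [0.4791, -0.1786, 0.0652]
ft_force: [0.6, -0.5, -1.9]
ee_pos: [0.4791, -0.1787, 0.0632]
ft_force: [0.3, 0.1, -0.9]
ee_pos: [0.4791, -0.1786, 0.0612]
ft_force: [-0.1, 0.5, -1.4]
```

```bash
python3 -m pendant '0.002 0 0 0 0 0;0.004 0 0 0 0 0;0.004 0 0 0 0 0' | grep -E "pos|force"; python3 -m pendant '0.001 0 0 0 0 0;0.003 0 0 0 0 0;0.003 0 0 0 0 0' | grep -E "pos|force"
```

```text
ee_pos: [0.4795, -0.1786, 0.0608]
ft_force: [-0.5, 1.2, 5.3]
ee_pos: [0.4798, -0.1785, 0.0606]
ft_force: [-3.3, 2.3, 12.1]
```

Seated. Release, retreat toward the timer side, and look.

```bash
python3 -m pendant '0 0 0 0 0 0;0 0 0 0 0 0;0 0 0 0 0 0;0 0 0 0 0 0;-0.03 0 0 0 0 0;-0.1 0 0 0 0 0;-0.25 0 0 0 0 0;-0.4 0 0 0 0 0' 0.1 >/dev/null
python3 -m pendant '-0.2 0 -0.1 0 0 0;-0.3 0 -0.2 0 0 0;-0.3 0 -0.4 0 0 0;-0.3 0 -0.6 0 0 0;-0.3 0 -0.8 0 0 0;-0.3 0 -0.9 0 0 0;-0.3 0 -0.9 0 0 0' -1 >/dev/null
python3 - <<'E'
from h import *
state()
im,d=vision.camera('top'); im2,d=vision.camera('side')
cv2.imwrite('pics/top8.png',im);cv2.imwrite('pics/side8.png',im2)
cv2.imwrite('pics/z8.png',np.vstack([cv2.resize(im[185:255,365:495],None,fx=5,fy=5,interpolation=2)[:300],cv2.resize(im2[235:335,275:405],None,fx=5,fy=5,interpolation=2)[:300]]))
m=im.copy(); m[:220]=0;m[:,:355]=0;m[:,395:]=0;m[255:]=0; blobs("top",m,(105,100,50),(128,255,255),.02,4)
m=im2.copy(); m[:240]=0;m[:,:275]=0;m[:,315:]=0;m[285:]=0; blobs("side",m,(105,100,50),(128,255,255),.02,4)
E
```

```text
t 37.5 pos [0.4916 0.0505 0.2353] x [ 0.001  0.001 -1.   ] y [ 0.999 -0.05   0.001] yawY -2.9 F [-0.  -0.5  0.3] T [-0.04 -0.04 -0.07] w 0.003 q7 -0.26
side [296.8 264.7] [ 3  6 11] [0.4255 0.0224 0.02  ]
```

View pics/z8.png

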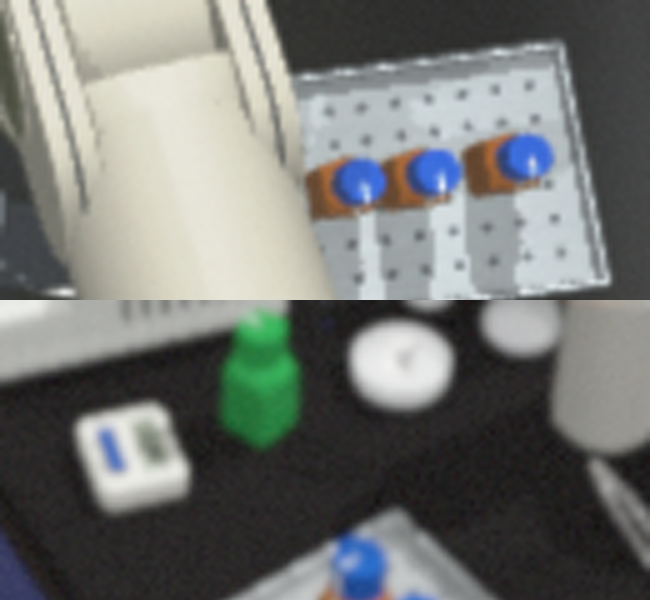

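```bash
python3 - <<'E'
from h import *
for n,box in (("top",(425,200,485,240)),("side",(325,290,395,345))):
    im=cv2.imread(f"pics/{n}8.png"); x0,y0,x1,y1=box; m=np.zeros_like(im); m[y0:y1,x0:x1]=im[y0:y1,x0:x1]
    print("caps"); blobs(n,m,(105,110,60),(128,255,255),.085 if n=="top" else .077)
    print("amber"); blobs(n,m,(5,100,50),(20,255,255),.05 if n=="top" else .03)
im2=cv2.imread("pics/side8.png"); cv2.imwrite("pics/z9.png",cv2.resize(im2[270:360,300:420],None,fx=6,fy=6,interpolation=2))
E
```

```text
caps
top [469.5 215.7] [11  9 71] [ 0.4952 -0.287   0.085 ]
top [451.4 218.8] [10  9 70] [ 0.4858 -0.2264  0.085 ]
top [436.6 220.8] [10  9 66] [ 0.4801 -0.1772  0.085 ]
amber
top [461.7 218.2] [10 12 61] [ 0.4912 -0.2724  0.05  ]
top [444.7 221.3] [ 8 11 44] [ 0.4816 -0.2138  0.05  ]
top [429.6 222.9] [ 8 11 49] [ 0.4768 -0.1623  0.05  ]
caps
side [346.9 291.8] [ 7  5 32] [ 0.475  -0.1877  0.077 ]
side [358.4 300.1] [10 13 89] [ 0.4867 -0.2277  0.077 ]
side [374.3 314.6] [11 13 97] [ 0.4962 -0.2892  0.077 ]
amber
side [351.6 308.1] [ 26  29 353] [ 0.4781 -0.2108  0.03  ]
side [372.2 328. ] [ 16  19 197] [ 0.4901 -0.2945  0.03  ]
```

View pics/z9.png

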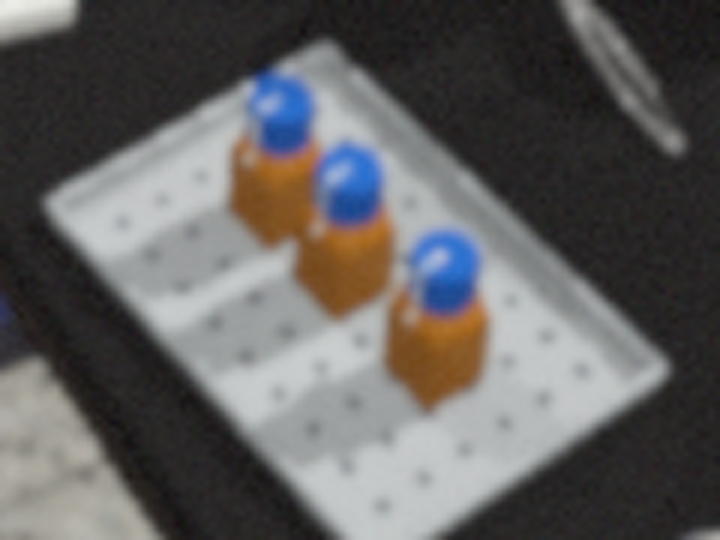

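```bash
python3 -m pendant '0 0 0.15 0 0 0;0 0.01 0.35 0 0 0;0 0.01 0.55 0 0 0;0 0.01 0.72 0 0 0;0 0.01 0.85 0 0 0;0 0.01 0.91 0 0 0;0 0.01 0.91 0 0 0;0 0.01 0.91 0 0 0' 0.1 >/dev/null
python3 -c "
from h import *
go([.4796,-.178,.062],-3)"
```

```text
t 38.4 pos [ 0.4816 -0.1805  0.2346] x [-0.     0.001 -1.   ] y [ 0.998 -0.056 -0.   ] yawY -3.2 F [-0.4  0.4  0.1] T [-0.03 -0.07  0.05] w 0.0468 q7 0.2
units [ 0.69  -0.008 -0.009] rx -0.003 rows>= [3.5 0. ]
```

```bash
python3 -m pendant '0.15 -0.008 -0.009 0 0 0;0.35 -0.008 -0.009 0 0 0;0.5 -0.008 -0.009 0 0 0;0.6 -0.008 -0.009 0 0 0;0.66 -0.008 -0.009 0 0 0;0.69 -0.008 -0.009 0 0 0;0.69 -0.008 -0.009 0 0 0' | grep -E "pos|force"
python3 -m pendant '0 0 0 0 0 0;0 0 0 0 0 0;0 0 0 0 0 0;0 0 0 0 0 0;0 0 0 0 0 0' -1 20
python3 -m pendant '-0.01 0 0 0 0 0;-0.03 0 0 0 0 0;-0.03 0 -0.016 0 0 0;-0.03 0 -0.032 0 0 0;-0.03 0 -0.032 0 0 0' | grep -E "pos|force"
python3 -m pendant '0.005 0 0 0 0 0;0.01 0 0 0 0 0;0.015 0 0 0 0 0;0.02 0 0 0 0 0;0.02 0 0 0 0 0' | grep -E "pos|force"
```

```text
ee_pos: [0.4796, -0.1775, 0.0616]
ft_force: [-1.2, 0.2, 0.8]
time: 39.6
ee_pos: [0.48, -0.1791, 0.0627]
eef_rot: [0.514, 0.485, -0.514, 0.486]
ft_force: [-1.4, 1.1, 6.3]
width: 0.0292
ee_pos: [0.4801, -0.17, 0.0694]
ft_force: [-0.8, 0.1, -1.1]
ee_pos: [0.48, -0.171, 0.0643]
ft_force: [0.0, 0.4, -2.2]
```

```bash
for i in 1 2 3; do python3 -m pendant '0.002 0 0 0 0 0;0.004 0 0 0 0 0;0.004 0 0 0 0 0' | grep -E "pos|force"; done
```

```text
ee_pos: [0.4801, -0.171, 0.0635]
ft_force: [0.3, 0.2, -1.7]
ee_pos: [0.4802, -0.171, 0.0628]
ft_force: [-1.1, -0.0, 2.2]
ee_pos: [0.4805, -0.1711, 0.0627]
ft_force: [-4.6, 1.4, 13.4]
```

```bash
python3 -m pendant '0 0 0 0 0 0;0 0 0 0 0 0;0 0 0 0 0 0;0 0 0 0 0 0;-0.03 0 0 0 0 0;-0.1 0 0 0 0 0;-0.25 0 0 0 0 0;-0.4 0 0 0 0 0' 0.1 >/dev/null
python3 -m pendant '0 0 0 0 0 0;-0.1 0 0 0 0 0;-0.1 0 0 0 0 0;-0.1 0 0 0 0 0;-0.1 0 0 0 0 0' -1 >/dev/null
python3 - <<'E'
from h import *
im,d=vision.camera('top'); im2,d=vision.camera('side')
for n,i,(x0,y0,x1,y1) in (("top",im,(355,220,395,255)),("side",im2,(275,240,315,285))):
    m=np.zeros_like(i); m[y0:y1,x0:x1]=i[y0:y1,x0:x1]; blobs(n,m,(105,100,50),(128,255,255),.02,4)
go([.4265,.0237,.06],90)
E
```

```text
top [374.6 238.6] [11  4 29] [0.4278 0.0247 0.02  ]
side [296.8 264.7] [ 3  6 11] [0.4255 0.0224 0.02  ]
t 42.9 pos [ 0.4797 -0.1708  0.1857] x [-0.001  0.    -1.   ] y [ 0.998 -0.056 -0.001] yawY -3.2 F [ 0.1 -0.2 -0. ] T [-0.09 -0.08 -0.  ] w 0.008 q7 0.17
units [ 0.503 -0.255 -0.765] rx -1.085 rows>= [ 4.8 10.9]
```

```bash
python3 -m pendant '0 -0.05 -0.1 -0.09 0 0;0 -0.1 -0.25 -0.18 0 0;0.05 -0.15 -0.4 -0.27 0 0;0.1 -0.2 -0.55 -0.36 0 0;0.2 -0.24 -0.7 -0.45 0 0;0.3 -0.255 -0.765 -0.54 0 0;0.3 -0.255 -0.765 -0.63 0 0;0.3 -0.255 -0.765 -0.7 0 0' >/dev/null
python3 -m pendant '0 0 0 -0.09 0 0;0 0 0 -0.18 0 0;0 0 0 -0.23 0 0;0 0 0 -0.23 0 0;0 0 0 -0.23 0 0' >/dev/null
python3 - <<'E'
from h import *
im2,d=vision.camera('side'); m=np.zeros_like(im2); m[240:285,275:315]=im2[240:285,275:315]; blobs("side",m,(105,100,50),(128,255,255),.02,4)
go([.4265,.0237,.035],77)
cv2.imwrite("pics/z10.png",cv2.resize(im2[210:310,250:370],None,fx=5,fy=5,interpolation=2))
E
```

```text
side [296.9 265. ] [ 3  7 12] [0.4252 0.0212 0.02  ]
side [275.2 283.2] [2 3 4] [ 0.3339 -0.0141  0.02  ]
t 44.25 pos [0.4271 0.0236 0.1113] x [-0.  0. -1.] y [ 0.232  0.973 -0.   ] yawY 76.6 F [-0.2  0.1 -0. ] T [ 0.07 -0.15  0.  ] w 0.0006 q7 1.17
units [ 0.305 -0.    -0.002] rx -0.005 rows>= [1.5 0.1]
```

View pics/z10.png

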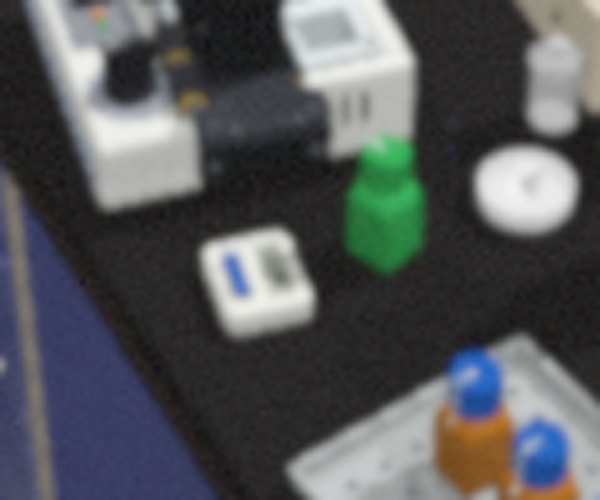

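```bash
python3 -m pendant '0.15 0 0 0 0 0;0.25 0 0 0 0 0;0.3 0 0 0 0 0;0.34 0 0 0 0 0;0.344 0 0 0 0 0;0.344 0 0 0 0 0' | grep -E "pos|force"
for i in 1 2 3 4 5 6; do python3 -m pendant '0.002 0 0 0 0 0;0.004 0 0 0 0 0;0.004 0 0 0 0 0' | grep -E "pos|force"; done
```

```text
ee_pos: [0.4277, 0.0237, 0.0261]
ft_force: [-0.7, 0.2, 0.1]
ee_pos: [0.4276, 0.0236, 0.025]
ft_force: [0.3, -1.1, 0.1]
ee_pos: [0.4272, 0.0236, 0.0235]
ft_force: [0.4, 0.6, 0.6]
ee_pos: [0.4272, 0.0236, 0.0224]
ft_force: [0.3, -0.5, -0.7]
ee_pos: [0.4272, 0.0236, 0.0215]
ft_force: [0.3, -0.4, -0.4]
ee_pos: [0.4273, 0.0236, 0.0205]
ft_force: [-0.5, 1.0, -0.7]
ee_pos: [0.4273, 0.0236, 0.0196]
ft_force: [-1.3, -0.2, 2.6]
```

```bash
for i in 1 2 3 4; do python3 -m pendant '0.0015 0 0 0 0 0;0.003 0 0 0 0 0;0.003 0 0 0 0 0' | grep -E "pos|force"; done
```

```text
ee_pos: [0.4273, 0.0236, 0.0192]
ft_force: [-4.0, -1.0, 9.7]
ee_pos: [0.4274, 0.0236, 0.019]
ft_force: [-9.5, -0.3, 21.9]
ee_pos: [0.4274, 0.0236, 0.0188]
ft_force: [-12.9, -0.8, 32.9]
ee_pos: [0.4275, 0.0236, 0.0187]
ft_force: [-16.9, -1.1, 45.0]
```

```bash
python3 -m pendant '-0.02 0 0 0 0 0;-0.06 0 0 0 0 0;-0.15 0 0 0 0 0;-0.3 0 0 0 0 0;-0.45 0 0 0 0 0;-0.6 0 0 0 0 0;-0.75 0 0 0 0 0;-0.75 0 0 0 0 0' >/dev/null
python3 -m pendant '0 -0.15 0 0 0 0;0 -0.3 0 0 0 0;0 -0.45 0 0 0 0;0 -0.6 0 0 0 0;0 -0.6 0 0 0 0' >/dev/null
python3 - <<'E'
from h import *
state()
im,d=vision.camera('top'); im2,d=vision.camera('side')
cv2.imwrite('pics/z11.png',np.vstack([cv2.resize(im[185:260,280:410],None,fx=5,fy=5,interpolation=2)[:330],cv2.resize(im2[190:350,275:405],None,fx=4,fy=4,interpolation=2)[:270,:].repeat(1,1) if 0 else cv2.resize(im2[250:345,275:435],(650,270),interpolation=2)]))
for n,i,(x0,y0,x1,y1) in (("top",im,(355,220,395,255)),("side",im2,(275,240,315,275))):
    m=np.zeros_like(i); m[y0:y1,x0:x1]=i[y0:y1,x0:x1]; blobs(n,m,(105,100,50),(128,255,255),.02,4)
for n,i,(x0,y0,x1,y1) in (("top",im,(425,200,485,240)),("side",im2,(325,280,395,345))):
    m=np.zeros_like(i); m[y0:y1,x0:x1]=i[y0:y1,x0:x1]; blobs(n,m,(105,110,60),(128,255,255),.085 if n=="top" else .077)
E
```

```text
t 49.15 pos [ 0.3911 -0.1266  0.2036] x [-0.001 -0.001 -1.   ] y [ 0.236  0.972 -0.001] yawY 76.3 F [-0.4  0.4 -0.1] T [ 0.1  -0.22  0.06] w 0.0003 q7 1.57
top [374.6 238.6] [11  4 28] [0.4276 0.0245 0.02  ]
side [296.8 264.7] [ 3  6 11] [0.4255 0.0224 0.02  ]
top [470.7 213.1] [ 7  3 17] [ 0.5042 -0.2916  0.085 ]
top [434.2 220.7] [10  9 65] [ 0.4804 -0.1693  0.085 ]
top [448.2 217.8] [ 4  5 10] [ 0.4894 -0.2161  0.085 ]
side [344.8 285.7] [11 13 97] [ 0.4816 -0.1658  0.077 ]
side [358.3 300.2] [ 9 13 85] [ 0.4861 -0.2281  0.077 ]
side [374.3 314.8] [11 13 92] [ 0.4958 -0.2898  0.077 ]
```

View pics/z11.png

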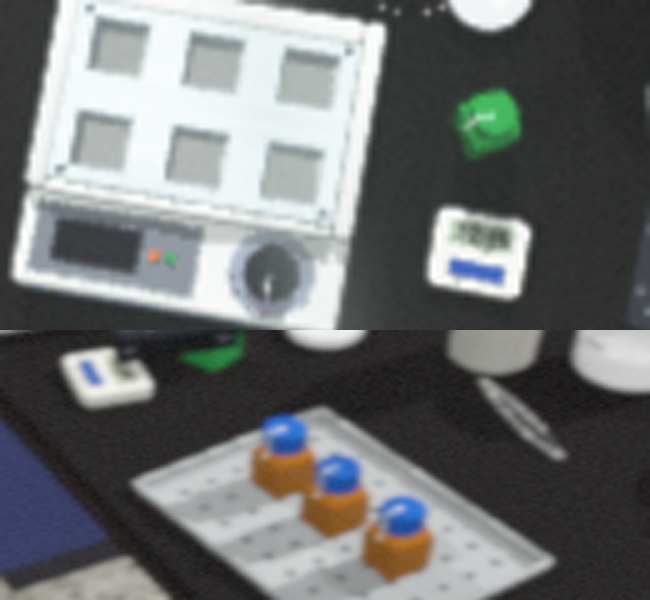

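```bash
python3 -c "
from bench import close_job; print(close_job())"
```

```text
the job is handed in; nothing more can be done
None
```

The job is handed in at about 49 s of robot time: the heater is off, all three bottles are cooling in the tray, and the timer key has been pressed.

- **Heater knob:** I turned it anticlockwise until the torque rose to about 0.3 N m at the end stop. The last picture shows its white line pointing to the heater's front.
- **Bottles:** Only bottles 1, 2 and 3 were present. I screwed each cap clockwise in its pocket until the torque jumped from about 0.1 to 0.5–0.6 N m. I then lifted each bottle straight out and set it upright in the tray, with contact forces of about 2–13 N.
- **Spacing:** Bottle 2 came to stand about 6 mm nearer bottle 3 than planned, because it was gripped off-centre, leaving only about 13 mm of air there. I regripped bottle 3 and moved it 8 mm before touching the timer. The last side picture puts the bottles about 62 mm apart centre to centre, so about 25 mm of air. The arm hid parts of the tray in the last top picture.
- **Timer key:** I pressed it once, from first contact at z of about 20 mm down to 18.7 mm. The force reached 45 N, well over the 6 N needed. The timer had not shifted afterwards. The key's own travel can't be read, so "fully pressed" rests on that depth and force.
- **Other things:** The items I could see in the last views were still in place.

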